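# Dock the tin tray in the pantry turntable

### The job

Turn the pantry turntable until the open mouth of its empty track faces the chopping board squarely, then slide the green tray with the sardine tin along the board, in through the mouth and under the lips, until it is fully home against the stop. Keep the tray down on its surface (slide it, never lift or tip it), keep the tin in it, and leave the turntable facing the board. Do not disturb the tumbler or the peeler.

Things in the scene. Friction and masses are not known exactly. Their poses are not given: they have to be found in the camera images.
- foot: Fixed black foot of the turntable, a disc 170 mm across; origin on the turning axis at worktop height, z up. Its frame gives the layout: +y points from the axis to the chopping board and is the direction the mouth must face. It stands at a different place and yaw each time.
- turntable (a joint): Angle of the turntable (rad), counter-clockwise from above positive; 0 = mouth faces the board squarely. Starts between 0.6 and 1.7: turn it clockwise. Stiff bearing (0.2 N m, 1.5 N at the knobs): stays where it is left. Deck: grey disc, radius 160 mm, top 19 mm above the worktop; a tuna tin 87 mm wide, 40 mm high is fixed on it across from the track.
- mouth (a point): Middle of the track's open end, at the deck's rim, on the deck top; axes of the turntable (+y points out of the mouth). The steel track runs straight in towards the axis, 102 mm wide between its rails; its outer 35 mm before the rim is flared to about 110 mm.
- stop (a point): Middle of the face of the steel stop that closes the track's inner end, 126 mm in from the mouth, on the deck top. The rails carry lips over the straight part of the track: underside 10 mm, top 14 mm above the deck, with an 82 mm wide slot between them.
- home (a point): Point on the deck, 64 mm in from the mouth, where the tray's origin lies when the tray is fully home (nose on the stop, its back panel about level with the deck's rim). Axes of the turntable, the same as the tray's when it is docked.
- knob_a (a point): Top of one of two upright finger knobs on the rim (black, red tip, 18 mm thick, 37 mm high above the deck, 135 mm from the axis). At joint value 0 it lies in the foot's -x direction, on the robot's side. Push it sideways to turn the turntable.
- knob_b (a point): Top of the other, equal finger knob, on the far side of the axis from knob_a.
- board: Fixed chopping board, 250 mm (x) by 360 mm (y) by 21 mm; origin centre of its underside, axes as the foot's. Its end stands 5 mm off the deck's rim, its top is 2 mm above the deck.
- tray: Green loose tray on the board, about 0.35 kg; origin centre of its underside, z up, nose towards its -y; enters the track along -y. Flat flange 98 mm (x) by 124 mm (y) by 6 mm that runs under the lips; walls on it, 74 mm over their outsides in x, from y = -54 to +62 mm, 50 mm high. Starts up to 35 mm to either side of the track's line and up to 0.2 rad askew.
- tray_back (a point): Middle of the outer face of the tray's back panel, 62 mm behind (+y of) the tray's origin and 30 mm above its underside; the panel is 74 mm wide, its top 60 mm above the underside, and flush with the flange's back edge. Good place to push.
- sardine_tin: Sardine tin, 63 x 105 x 24 mm, 0.15 kg, lying loose in the tray; origin centre of its underside.
- peeler: Peeler with black handle, 51 x 172 x 17 mm, lying across the far end of the board; leave alone.
- tumbler: Clear glass tumbler, 80 mm wide, 91 mm high, on the worktop to the right; leave alone.

How it is judged:
On the way, in this order (a step that is already met when the one before it is completed fails the run):
1. the track's mouth faces the board (within 0.1 rad) while the tray is still outside (value of joint turntable between -0.1 and 0.1 rad and y of tray in the frame of home above 0.09 m), for 0.2 s.
2. the tray's nose has entered the mouth, between the rails (x of tray in the frame of home between -0.008 and 0.008 m and y of tray in the frame of home below 0.06 m and angle between the y axis of tray and the y axis of home, either way round below 0.1 rad), for 0.05 s.
At the end, for the whole second after the job is handed in: The tray is in the track, flat, at rest and within 5 mm of its home position against the stop (and within 5 mm sideways, 0.06 rad askew), the sardine tin lies flat in it, and the turntable still faces the board within 0.12 rad (x of tray in the frame of home between -0.005 and 0.005 m and y of tray in the frame of home between -0.005 and 0.005 m and value of joint turntable between -0.12 and 0.12 rad and angle between the y axis of tray and the y axis of home, either way round below 0.06 rad and angle between tray's own z axis and vertical below 0.05 rad and linear speed of tray below 0.02 m/s and horizontal distance between sardine_tin and tray below 0.025 m and angle between sardine_tin's own z axis and vertical below 0.1 rad); the robot touches nothing.
It fails at once if the tray is lifted more than 15 mm off the board (height (world z) of tray above 0.036 m).
It fails at once if the tray is tipped by more than 0.3 rad (angle between tray's own z axis and vertical above 0.3 rad).
It fails at once if the tumbler is moved by more than 30 mm or tipped over (distance of tumbler from where it was at the start of the episode above 0.03 m or angle between tumbler's own z axis and vertical above 0.5 rad).
It fails at once if the peeler is moved by more than 30 mm (distance of peeler from where it was at the start of the episode above 0.03 m).
It also fails if it takes over 72 s, if anything falls off the work surface, if the arm or the gripper's body presses on something with over 40 N, if the wrist force passes 120 N, or if a joint passes its speed limit or range.

### The arm

A 6-joint arm with a two-finger parallel gripper is mounted at the origin on a cart in front of the work surface, level with it; the furniture and walls round the work are solid. World frame = base frame: x ahead of the robot, y to its left, z up, the work surface at z = 0. Lengths are in m, angles in rad, forces in N, time in s.
With the tool pointing down it reaches from about 0.375 to 0.9 m from the base axis. Payload 3.1 kg.
Tool frame: the origin (TCP) lies on the centre line of the jaws, within the pads' length; the fingertips stand 22 mm ahead of it and the grasp point (between the pads) lies 3 mm ahead of it; z points along the fingers, y is the line along which they close (so a half turn about z gives the same grasp; the last joint's range is limited). The gripper opens to 85 mm and grips with 20 to 120 N. Pads are 22 mm wide; open, the fingers measure 114 mm over their backs; the gripper's body (76 mm by 85 mm) begins 54 mm behind the grasp point. The pads swing forward as they close: fully open they stand 13 mm farther back than shut.
Start: joints at [-1.498, 0.527, 1.433, -0, 1.181, -0.178], TCP at [0.156, -0.605, 0.253] pointing down, gripper open.
Joint ranges: [-3.08, 3.08], [-0.75, 2.2], [0.22, 2.44], [-1.43, 4.57], [0, 2.65], [-2.85, 2.85]. Speed limits (rad/s): [2.79, 2.79, 3.14, 3.14, 3.14, 3.14].

### API

Orientations are given as a unit quaternion [x, y, z, w].
In Python, from station import manip, snapshot, sense gives the robot as it stands (manip), with the cameras as plain functions and the readings as plain functions.
- The arm moves only by the tool drive_effector, called after "Request:" as name([rows], argument=value, ...), one row to a line, values as JSON. Schema: {"type":"object","properties":{"deltas":{"type":"array","items":{"type":"array","items":{"type":"array","items":{"type":"number"},"minItems":5,"maxItems":5},"minItems":1,"maxItems":20},"minItems":1,"maxItems":1},"force":{"type":"number"},"only":{"type":"string"},"quiet":{"type":"boolean"},"lines":{"type":"string"}},"required":["deltas"],"additionalProperties":false}. deltas is a list that holds a single list of rows (three levels of brackets), with 1 to 20 rows, each of 5 numbers: dx, dy, dz in parts of the range, where 1.0 means 0.6 m, then a turn about the tool's z in normalised numbers (1 is 2 pi rad), then the opening from 0.0 (shut) to 1.0 (fully open); each row is the pose to reach, as a shift and turn from the pose commanded when the call began, along the tool's axes at that moment; what a row does not reach only later rows make up. A row lasts 1/10 s, in which the tool goes at most 0.05 m and 0.15 rad, less where a joint would pass 70% of its speed; a pose out of reach is approached as far as the arm can. The fingers move at their own pace and stop on an object; force is the grip in N (left out, the last holds). Time passes only in rows, so rows that do not move let the fingers close. The tool returns the time, the measured TCP pose, the force, the opening and the grip force at its end. only (a regular expression) keeps the lines of the reply that match it, lines (a string "A,B") keeps lines A to B, and quiet returns only ok. No shift or turn number may pass 1 either way. Input that does not fit is refused with a message, and nothing moves.
- sense(): the state, without advancing time (a new reading comes with each control period).
- snapshot(name): name is "scene" or "top"; returns a dict with "pixels" (420x560x3 uint8, red, green, blue), "range_z" (420x560 float32, m along the optical axis (not along the pixel's ray), 0 where there is no reading), "fov_y" (degrees; the focal length in pixels is half the picture's height over the tangent of half this angle, whatever the lens; pixels are square), "cx", "cy" (the principal point, pixels), "R" (3x3) and "t" (3): a world point X has camera coordinates R X + t. Camera axes: x right, y down, z forward; pixel columns grow to the right and rows downward; lengths in m; the calibration is good to about 2 mm. A picture is of the moment at which its call begins.
- manip.sign_off(): hands the job in; it is judged then, once.
The state is a dict: "t": time; "q": joint angles; "qd": joint speeds; "tau": joint torques, N m; "tcp_pos": TCP position; "tool_rot": TCP orientation; "force": force on the tool from outside, world axes, zero at the start; "ft_torque": the same for the moment, N m; "finger_gap": opening from 0.0 (shut) to 1.0 (fully open); "gripper_force": force on a finger pad.
Only numpy, scipy, OpenCV 4.12 (cv2) and the standard library are available. Lean on these libraries where they do the work, as an engineer would, in place of code of your own. Each camera call takes 0.05 s, during which the arm holds its last target. There are 200 camera calls.

## Working session

There is one attempt and no reset: what is moved stays moved. The work goes in short steps, Python scripts to look and compute and a tool call to move; the robot and the scene stay as the last step left them, time stands still between calls to the robot, and variables do not carry over. Pictures are saved under pics/ and viewed, at most 10 in all, crops included, and the job is handed in when it is done.

```bash
ls; mkdir -p pics; cat > h.py <<'E'
import numpy as np,cv2
from station import manip, snapshot, sense
def snap(n):
    s=snapshot(n); s['f']=s['pixels'].shape[0]/2/np.tan(np.radians(s['fov_y'])/2); return s
def save(s,fn): cv2.imwrite('pics/'+fn,cv2.cvtColor(s['pixels'],cv2.COLOR_RGB2BGR))
def plane(s,u,v,z):
    u=np.asarray(u,float);v=np.asarray(v,float)
    d=np.stack([(u-s['cx'])/s['f'],(v-s['cy'])/s['f'],np.ones_like(u)],-1)@s['R']
    c=-s['R'].T@s['t']; k=(z-c[2])/d[...,2]; return c+k[...,None]*d
def cloud(s):
    v,u=np.mgrid[:420,:560]; Z=s['range_z'].astype(float)
    p=np.stack([(u-s['cx'])/s['f']*Z,(v-s['cy'])/s['f']*Z,Z],-1)
    w=(p-s['t'])@s['R']; w[Z==0]=np.nan; return w
E
python3 - <<'E'
from h import *
for n in('scene','top'):
    s=snap(n); save(s,n+'0.png'); print(n,-s['R'].T@s['t'],s['fov_y'])
print(sense())
E
```

```text
pics
station.py
scene [-0.25149657  0.72015375  1.2724453 ] 46.17610290215152
top [ 0.47566946 -0.02635176  1.37192948] 57.48445964142932
{'t': 0.1, 'q': array([-1.49751250e+00,  5.28354740e-01,  1.43378620e+00,  1.38162727e-05,
        1.18140559e+00, -1.78530008e-01]), 'qd': array([ 9.30624187e-04, -9.68328768e-04, -4.88390397e-03, -1.62397285e-05,
        1.85636955e-03,  3.70544903e-04]), 'tau': array([-4.14948954e-05, -4.43304777e+01, -1.78586876e+01, -3.36569074e-04,
        3.88103857e-03, -1.53800556e-05]), 'tcp_pos': array([ 0.15569428, -0.60467004,  0.25243895]), 'tool_rot': array([ 9.92084046e-01,  1.25571855e-01,  5.77654193e-05, -9.75250704e-04]), 'force': array([-0.44854355, -0.77340762, -0.49067008]), 'ft_torque': array([-0.0183061 ,  0.02254423, -0.01927542]), 'gripper_force': 0.0, 'finger_gap': 0.9986521755294822}
```

View pics/top0.png

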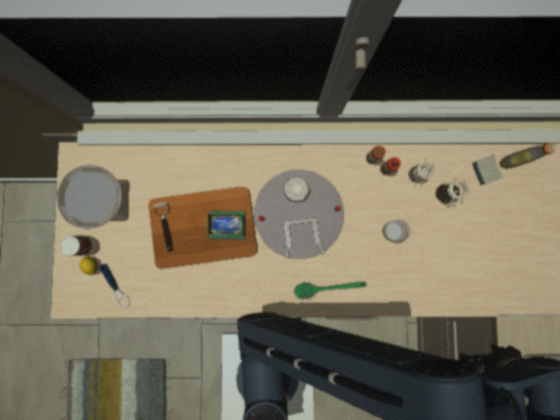

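View pics/scene0.png

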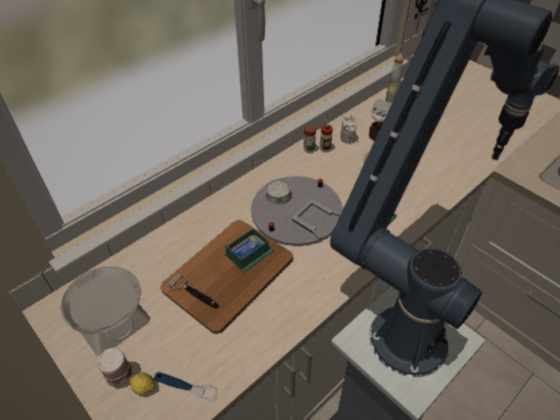

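Top view: the deck is centred near (299,213). The track mouth is at about (304,255), facing the robot. Red knobs sit at (338,208) and (262,218), and the board corners run from (150,205) to (257,250) with the tray at (227,225). Scene view shows the same, with nothing blocking the deck or tray.

```bash
cat > meas.py <<'E'
from h import *
def comps(m,amin):
    n,l,st,c=cv2.connectedComponentsWithStats(m.astype(np.uint8)); return [(l==i,c[i],st[i,4]) for i in range(1,n) if st[i,4]>=amin]
def inbox(p): return (p[...,0]>.3)&(p[...,0]<.8)&(p[...,1]>-.3)&(p[...,1]<.45)
def ray(s,uv):
    d=np.array([(uv[0]-s['cx'])/s['f'],(uv[1]-s['cy'])/s['f'],1])@s['R']; return -s['R'].T@s['t'],d/np.linalg.norm(d)
def tri(a,ua,b,ub):
    (c1,d1),(c2,d2)=ray(a,ua),ray(b,ub); k=np.linalg.lstsq(np.stack([d1,-d2],1),c2-c1,rcond=None)[0]
    p,q=c1+k[0]*d1,c2+k[1]*d2; return (p+q)/2,np.linalg.norm(p-q)
def rect(s,m,z):
    v,u=np.nonzero(m); P=plane(s,u,v,z)[:,:2].astype(np.float32); return cv2.minAreaRect(P*1000)
def look():
    return {n:snap(n) for n in('top','scene')}
if __name__=='__main__':
    S=look()
    for n,s in S.items():
        h=cv2.cvtColor(s['pixels'],cv2.COLOR_RGB2HSV); H,Sa,V=h[...,0],h[...,1],h[...,2]; w=cloud(s); v,u=np.mgrid[:420,:560]; g=inbox(plane(s,u,v,.03))
        for nm,m,a in (('red',((H<6)|(H>172))&(Sa>150)&g,5),('green',(H>60)&(H<95)&(Sa>100)&g,60),('board',(H<14)&(Sa>120)&(V>60)&g,500)):
            for mm,c,A in comps(m,a):
                print(n,nm,c.round(1),A,'zmed',np.nanmedian(w[mm][:,2]).round(3),'xy@.056',plane(s,c[0],c[1],.056).round(3) if nm=='red' else rect(s,mm,{'green':.06,'board':.021}[nm]))
        gd=g&(abs(w[...,2]-.019)<.006)&(Sa<60)
        for mm,c,A in comps(gd,800):
            print(n,'deck',cv2.minEnclosingCircle(plane(s,*np.nonzero(mm)[::-1],.019)[:,:2].astype(np.float32)*1000),A,np.nanmedian(w[mm][:,2]))
        hi=g&(w[...,2]>.027)&(w[...,2]<.042)&(Sa<60)
        for mm,c,A in comps(hi,10): print(n,'track?',rect(s,mm,.033),A,c)
    cv2.imwrite('pics/crop.png',cv2.resize(cv2.cvtColor(S['top']['pixels'],cv2.COLOR_RGB2BGR)[170:280,140:360],None,fx=3.5,fy=3.5,interpolation=2))
E
python3 meas.py
```

```text
top red [337.5 207.8] 10 zmed 0.055 xy@.056 [ 0.586 -0.246  0.056]
top red [260.8 218. ] 10 zmed 0.055 xy@.056 [0.552 0.019 0.056]
top green [317.1 287.6] 219 zmed 0.013 xy@.056 ((315.50531005859375, -194.67471313476562), (196.14190673828125, 23.28662109375), 89.75098419189453)
top deck ((571.522705078125, -113.42916870117188), 159.48355102539062) 4283 0.019156970500542058
top deck ((474.00567626953125, -127.7503890991211), 75.39723205566406) 883 0.019016990499648553
top track? ((488.6855773925781, -124.1855697631836), (128.07899475097656, 129.77413940429688), 7.60023307800293) 397 [301.33501259 231.49622166]
scene red [320.  180.7] 13 zmed 0.054 xy@.056 [ 0.58  -0.243  0.056]
scene red [270.8 224.9] 17 zmed 0.051 xy@.056 [0.546 0.025 0.056]
scene green [257.7 252.9] 107 zmed 0.048 xy@.056 ((484.91754150390625, 131.0258331298828), (29.59097671508789, 85.11380767822266), 2.6883938312530518)
scene board [223.8 279.2] 5857 zmed 0.02 xy@.056 ((521.3565673828125, 227.59239196777344), (248.58245849609375, 361.2341613769531), 7.6763081550598145)
scene deck ((565.6797485351562, -112.70557403564453), 162.41204833984375) 3703 0.019165429739985675
scene track? ((581.0606689453125, -246.140625), (18.993968963623047, 12.677404403686523), 62.5080680847168) 11 [319.45454545 184.63636364]
scene track? ((633.7819213867188, -86.03456115722656), (81.23800659179688, 48.62703323364258), 46.73357009887695) 66 [277.92424242 199.87878788]
scene track? ((484.05487060546875, -117.66014862060547), (126.57624053955078, 136.124755859375), 11.1608304977417) 368 [311.28804348 215.32608696]
scene track? ((595.9112548828125, 383.81402587890625), (9.945089340209961, 24.454294204711914), 12.39870548248291) 14 [171.21428571 283.42857143]
scene track? ((500.9674072265625, 349.8284912109375), (125.82352447509766, 14.756155014038086), 12.68541145324707) 149 [200.83221477 296.13422819]
```

View pics/crop.png

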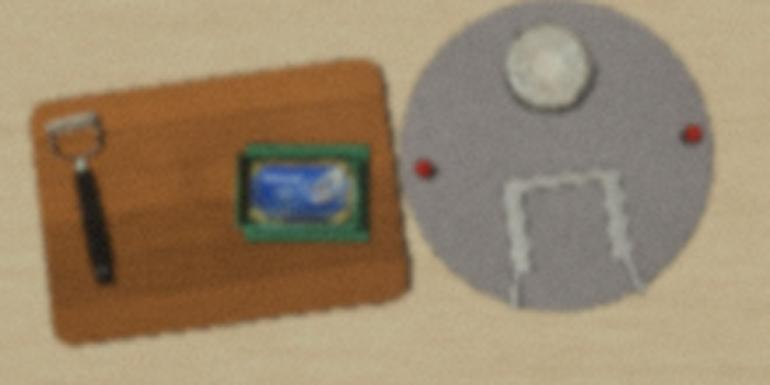

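Crop: the steel track mouth points down to about (575,300), and the knobs are at (692,133) and (425,170). The tray sits at (305,190), nearly aligned with the board. Its nose is towards the deck.

The numbers are consistent:
- **Axis:** about (0.567, -0.112). The knob half-distance is 134 mm, against 135 mm given.
- **Foot yaw:** about 0.134. The axis-to-board distance is 344 mm, against 345 mm.
- **Joint:** about 1.56.

The plan is to grip knob_a tangentially and swing it round.

```bash
cat > to.py <<'E'
# work out shift in tool axes: x y z [angle of tool x axis in world]
import sys
from h import *
from scipy.spatial.transform import Rotation as R
s=sense(); M=R.from_quat(s['tool_rot']).as_matrix(); a=[float(x) for x in sys.argv[1:]]
th=np.arctan2(M[1,0],M[0,0]); d=M.T@(np.array(a[:3])-s['tcp_pos'])
print('tcp',s['tcp_pos'].round(4),'ang',th.round(3),'shift',d.round(4),'turn',(th-a[3]).round(3) if len(a)>3 else '', 'F',s['force'].round(1),'gap',s['finger_gap'].round(2))
E
python3 to.py .583 -.2445 .2 1.70
```

```text
Traceback (most recent call last):
  File "to.py", line 7, in <module>
    print('tcp',s['tcp_pos'].round(4),'ang',th.round(3),'shift',d.round(4),'turn',(th-a[3]).round(3) if len(a)>3 else '', 'F',s['force'].round(1),'gap',s['finger_gap'].round(2))
                                                                                                                                                        ^^^^^^^^^^^^^^^^^^^^^
AttributeError: 'float' object has no attribute 'round'
```

Careful with the scale: shifts go in shares of 0.6 m and turns go in shares of 2 pi rad. That gives: 0.503 m / 0.6 = 0.8383, -0.242 m / 0.6 = -0.4033, -1.448 rad / 6.2832 = -0.2305.

```bash
sed -i "s/s\['finger_gap'\].round(2)/round(s['finger_gap'],2)/" to.py; python3 to.py .583 -.2445 .2 1.70
```

```text
tcp [ 0.1557 -0.6049  0.2527] ang 0.252 shift [ 0.5036 -0.2425  0.0531] turn -1.448 F [-0.   1.   0.5] gap 1.0
```

Request:
drive_effector([
  [[0.4167,-0.2,0.0333,-0.1114,0.6],[0.8383,-0.4033,0.0867,-0.2305,0.6],[0.8383,-0.4033,0.0867,-0.2305,0.6],[0.8383,-0.4033,0.0867,-0.2305,0.6],[0.8383,-0.4033,0.0867,-0.2305,0.6],[0.8383,-0.4033,0.0867,-0.2305,0.6],[0.8383,-0.4033,0.0867,-0.2305,0.6],[0.8383,-0.4033,0.0867,-0.2305,0.6],[0.8383,-0.4033,0.0867,-0.2305,0.6],[0.8383,-0.4033,0.0867,-0.2305,0.6],[0.8383,-0.4033,0.0867,-0.2305,0.6],[0.8383,-0.4033,0.0867,-0.2305,0.6],[0.8383,-0.4033,0.0867,-0.2305,0.6],[0.8383,-0.4033,0.0867,-0.2305,0.6],[0.8383,-0.4033,0.0867,-0.2305,0.6],[0.8383,-0.4033,0.0867,-0.2305,0.6]],
], force=20)

```text
t: 1.8
tcp_pos: [0.5815, -0.2471, 0.2015]
tool_rot: [0.661, 0.75, -0.0, -0.0]
force: [0.1, 0.2, -0.0]
finger_gap: 0.603
gripper_force: 0.0
```

```bash
python3 to.py .583 -.2445 .054 1.70
```

```text
tcp [ 0.5815 -0.2471  0.2015] ang 1.697 shift [0.0024 0.0019 0.1475] turn -0.003 F [ 0.1  0.2 -0. ] gap 0.6
```

In the tool's units: 0.145 m / 0.6 = 0.2417, 0.12 m / 0.6 = 0.2.

Request:
drive_effector([
  [[0.004,0.0032,0.0833,0,0.6],[0.004,0.0032,0.1667,0,0.6],[0.004,0.0032,0.2,0,0.6],[0.004,0.0032,0.2417,0,0.6],[0.004,0.0032,0.2417,0,0.6],[0.004,0.0032,0.2417,0,0],[0.004,0.0032,0.2417,0,0],[0.004,0.0032,0.2417,0,0],[0.004,0.0032,0.2417,0,0],[0.004,0.0032,0.2417,0,0],[0.004,0.0032,0.2417,0,0],[0.004,0.0032,0.2417,0,0]],
], force=20)

```text
t: 3.0
tcp_pos: [0.5851, -0.244, 0.0582]
tool_rot: [0.66, 0.751, -0.0, 0.002]
force: [-1.4, -2.0, 6.5]
finger_gap: 0.201
gripper_force: 20.3
```

```bash
python3 - <<'E'
from h import *
s=sense();p=s['tcp_pos'][:2];print(p)
c=np.array([.567,-.112]); r=p-c; print('r',np.linalg.norm(r),np.arctan2(r[1],r[0]))
from scipy.spatial.transform import Rotation as R
M=R.from_quat(s['tool_rot']).as_matrix()
for k in np.arange(.15,1.66,.15).tolist()+[1.56]:
    q=R.from_euler('z',-k).as_matrix()[:2,:2]@r+c-p
    print(round(k,2),(M.T@np.r_[q,0]).round(3)[:2])
E
```

```text
[ 0.5850646  -0.24396569]
r 0.13319636834892382 -1.4347532920994825
0.15 [ 0.001 -0.02 ]
0.3 [ 0.006 -0.039]
0.45 [ 0.013 -0.058]
0.6 [ 0.023 -0.075]
0.75 [ 0.035 -0.091]
0.9 [ 0.05  -0.105]
1.05 [ 0.066 -0.116]
1.2 [ 0.084 -0.125]
1.35 [ 0.103 -0.131]
1.5 [ 0.123 -0.134]
1.65 [ 0.143 -0.134]
1.56 [ 0.131 -0.134]
```

In the tool's units: -0.134 m / 0.6 = -0.2233, 0.132 m / 0.6 = 0.22, 1.57 rad / 6.2832 = 0.2499.

Request:
drive_effector([
  [[0.0017,-0.0333,0,0.0239,0],[0.01,-0.065,0,0.0477,0],[0.0217,-0.0967,0,0.0716,0],[0.0383,-0.125,0,0.0955,0],[0.0583,-0.1517,0,0.1194,0],[0.0833,-0.175,0,0.1432,0],[0.11,-0.1933,0,0.1671,0],[0.14,-0.2083,0,0.191,0],[0.1717,-0.2183,0,0.2149,0],[0.205,-0.2233,0,0.2387,0],[0.22,-0.2233,0,0.2499,0],[0.22,-0.2233,0,0.2499,0],[0.22,-0.2233,0,0.2499,0],[0.22,-0.2233,0,0.2499,0],[0.22,-0.2233,0,0.2499,0.6],[0.22,-0.2233,0,0.2499,0.6],[0.22,-0.2233,0,0.2499,0.6],[0.22,-0.2233,-0.0833,0.2499,0.6],[0.22,-0.2233,-0.1667,0.2499,0.6],[0.22,-0.2233,-0.2,0.2499,0.6]],
])

```text
t: 5.0
tcp_pos: [0.4353, -0.1299, 0.1789]
tool_rot: [0.998, 0.065, 0.002, 0.001]
force: [0.1, 0.7, 0.0]
finger_gap: 0.6
gripper_force: 0.0
```

```bash
python3 to.py .45 0.3 .2 0
```

```text
tcp [ 0.4353 -0.1299  0.1789] ang 0.13 shift [ 0.0702 -0.4243 -0.0218] turn 0.13 F [0.1 0.7 0. ] gap 0.6
```

In the tool's units: 0.2 m / 0.6 = 0.3333, -0.16 m / 0.6 = -0.2667.

Request:
drive_effector([
  [[-0.2667,0.3333,-0.1667,0,0.6],[-0.2667,0.3333,-0.1667,0,0.6],[-0.2667,0.3333,-0.1667,0,0.6],[-0.2667,0.3333,-0.1667,0,0.6],[-0.2667,0.3333,-0.1667,0,0.6],[-0.2667,0.3333,-0.1667,0,0.6],[-0.2667,0.3333,-0.1667,0,0.6]],
], lines="1,2")

```text
t: 5.7
tcp_pos: [0.3004, -0.3519, 0.2775]
```

```bash
python3 meas.py; python3 - <<'E'
from h import *
for n,(y0,y1,x0,x1) in (('top',(170,280,140,360)),('scene',(170,330,150,350))):
    s=snap(n); save(s,n+'1.png'); c=cv2.cvtColor(s['pixels'],cv2.COLOR_RGB2BGR)[y0:y1,x0:x1]
    cv2.imwrite(f'pics/c{n}1.png',cv2.resize(c,None,fx=3.5,fy=3.5,interpolation=cv2.INTER_CUBIC))
E
```

```text
top red [294.  174.8] 10 zmed 0.053 xy@.056 [ 0.701 -0.097  0.056]
top red [304.5 251.4] 11 zmed 0.052 xy@.056 [ 0.437 -0.13   0.056]
top green [317.3 287.7] 219 zmed 0.013 xy@.056 ((315.50531005859375, -194.67471313476562), (196.14190673828125, 23.28662109375), 89.75098419189453)
top deck ((571.0513916015625, -113.60487365722656), 159.36915588378906) 4284 0.019188124038689497
top deck ((559.9647827148438, -14.933022499084473), 75.10319519042969) 880 0.019108986397017774
top track? ((560.1104125976562, -29.51355743408203), (134.3729248046875, 125.85047149658203), 6.505308151245117) 389 [279.60154242 215.46015424]
top track? ((458.7940673828125, 339.8194885253906), (17.120220184326172, 6.1493449211120605), 27.536163330078125) 11 [168.81818182 245.54545455]
scene red [267.  184.5] 12 zmed 0.051 xy@.056 [ 0.695 -0.092  0.056]
scene green [383.1 225.3] 61 zmed 0.012 xy@.056 ((289.98602294921875, -223.07977294921875), (12.244898796081543, 104.43338012695312), 5.0300397872924805)
scene green [252.8 256.3] 89 zmed 0.048 xy@.056 ((485.3314514160156, 
[... 488 characters left out ...]
5, -160.36572265625), (46.49539566040039, 14.698965072631836), 17.089113235473633) 34 [305.44117647 197.88235294]
scene track? ((543.331298828125, -192.00877380371094), (50.144996643066406, 18.614543914794922), 88.27571105957031) 34 [316.70588235 198.14705882]
scene track? ((558.4217529296875, -30.56292724609375), (132.7066650390625, 133.52432250976562), 8.122506141662598) 367 [283.82561308 217.05177112]
scene track? ((595.9112548828125, 383.81402587890625), (9.945089340209961, 24.454294204711914), 12.39870548248291) 14 [171.21428571 283.42857143]
scene track? ((500.9674072265625, 349.8284912109375), (125.82352447509766, 14.756155014038086), 12.68541145324707) 152 [200.80263158 296.13157895]
```

View pics/ctop1.png

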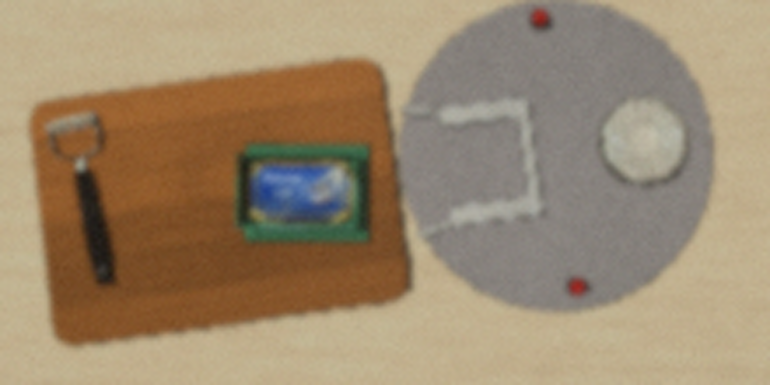

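View pics/cscene1.png

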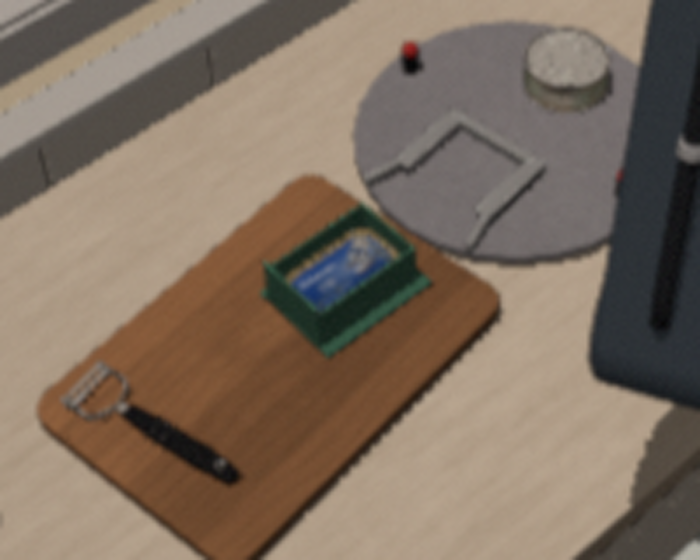

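Both crops show the track mouth now facing the board. In the top crop the flare tips are at (405,108) and (428,235). The tray is askew to the board at (305,192), with the tin inside and the flange edge visible. Knobs give a joint of about -0.01. Next I'll measure the tray accurately.

```bash
cat > tray.py <<'E'
from meas import *
def tray(s,show=True):
    h=cv2.cvtColor(s['pixels'],cv2.COLOR_RGB2HSV); v,u=np.mgrid[:420,:560]; w=cloud(s)
    p=plane(s,u,v,.03); g=(p[...,0]>.42)&(p[...,0]<.65)&(p[...,1]>-.1)&(p[...,1]<.26)
    gr=g&(h[...,0]>55)&(h[...,0]<100)&(h[...,1]>60)
    gr=cv2.morphologyEx(gr.astype(np.uint8),cv2.MORPH_CLOSE,np.ones((3,3)))>0
    for mm,c,A in comps(gr,60): print('green',c.round(1),A,'@.027',[np.round(x,1) for x in rect(s,mm,.027)],'@.071',[np.round(x,1) for x in rect(s,mm,.071)])
    m=g&(w[...,2]>.055)&(w[...,2]<.1)
    P=w[m]; print('walls',len(P),np.percentile(P[:,2],[5,50,95]).round(3),[np.round(x,1) for x in cv2.minAreaRect((P[:,:2]*1000).astype(np.float32))])
    b=g&(h[...,0]>100)&(h[...,0]<130)&(h[...,1]>100)
    for mm,c,A in comps(b,40): print('tin',[np.round(x,1) for x in rect(s,mm,np.nanmedian(w[mm][:,2]))],np.nanmedian(w[mm][:,2]).round(3))
if __name__=='__main__':
    for n in('top','scene'): print(n); tray(snap(n))
E
python3 tray.py
```

```text
top
green [229.9 225.7] 297 @.027 [array([531., 138.]), array([119.2,  87.7]), np.float64(89.8)] @.071 [array([529.2, 132.6]), array([115.3,  84.9]), np.float64(89.8)]
walls 147 [0.056 0.071 0.081] [array([532.6, 142.8]), array([115.6,  71.7]), np.float64(89.9)]
tin [array([530.1, 146.2]), array([83.2, 44.9]), np.float64(89.8)] 0.048
scene
green [249.  252.3] 676 @.027 [array([538.7, 128.1]), array([134.7, 114.6]), np.float64(88.6)] @.071 [array([510.7, 149.1]), array([129.9, 110.5]), np.float64(88.6)]
walls 372 [0.056 0.066 0.08 ] [array([530.2, 142.3]), array([ 80.1, 120.7]), np.float64(0.3)]
tin [array([533.6, 140.9]), array([78.8, 41.8]), np.float64(89.4)] 0.048
```

The wall footprint is 116x72 mm (116x74 given), centred at (0.5325, 0.1425), with yaw about 0 and tops at 71/81 mm. The track line yaw is about 0.128. Next I'll grip the walls lightly across their width and align the tray.

In the tool's units: -0.46 m / 0.6 = -0.7667, 0.292 m / 0.6 = 0.4867, -1.441 rad / 6.2832 = -0.2293.

```bash
python3 to.py .5325 .1405 .16 1.571
```

```text
tcp [ 0.3018 -0.3465  0.2755] ang 0.132 shift [ 0.2927 -0.4523  0.1164] turn -1.439 F [0.2 0.2 0.6] gap 0.6
```

Request:
drive_effector([
  [[0.25,-0.3333,0,-0.0477,1],[0.4867,-0.7667,0.1833,-0.2293,1],[0.4867,-0.7667,0.1833,-0.2293,1],[0.4867,-0.7667,0.1833,-0.2293,1],[0.4867,-0.7667,0.1833,-0.2293,1],[0.4867,-0.7667,0.1833,-0.2293,1],[0.4867,-0.7667,0.1833,-0.2293,1],[0.4867,-0.7667,0.1833,-0.2293,1],[0.4867,-0.7667,0.1833,-0.2293,1],[0.4867,-0.7667,0.1833,-0.2293,1],[0.4867,-0.7667,0.1833,-0.2293,1],[0.4867,-0.7667,0.1833,-0.2293,1],[0.4867,-0.7667,0.1833,-0.2293,1],[0.4867,-0.7667,0.1833,-0.2293,1],[0.4867,-0.7667,0.1833,-0.2293,1]],
], force=20)

```text
t: 7.5
tcp_pos: [0.5308, 0.1445, 0.1665]
tool_rot: [0.708, 0.707, -0.0, -0.0]
force: [0.1, 0.0, 0.7]
finger_gap: 1.002
gripper_force: 0.0
```

```bash
python3 to.py .5325 .1405 .06 1.571
```

```text
tcp [0.5308 0.1445 0.1665] ang 1.569 shift [-0.0039  0.0018  0.1065] turn -0.002 F [0.1 0.  0.7] gap 1.0
```

Descend, then close.

In the tool's units: 0.105 m / 0.6 = 0.175, 0.095 m / 0.6 = 0.1583.

Request:
drive_effector([
  [[-0.005,0.0033,0.0667,0,1],[-0.005,0.0033,0.1,0,1],[-0.005,0.0033,0.1333,0,1],[-0.005,0.0033,0.1583,0,1],[-0.005,0.0033,0.175,0,1],[-0.005,0.0033,0.175,0,1]],
], force=20)

```text
t: 8.1
tcp_pos: [0.5327, 0.1414, 0.0606]
tool_rot: [0.708, 0.706, -0.001, -0.001]
force: [-0.7, 0.9, 1.0]
finger_gap: 0.999
gripper_force: 0.0
```

Request:
drive_effector([
  [[0,0,0,0,0.6],[0,0,0,0,0.6],[0,0,0,0,0.6],[0,0,0,0,0.6]],
], force=20)

```text
t: 8.5
tcp_pos: [0.5325, 0.1423, 0.0618]
tool_rot: [0.707, 0.707, -0.001, -0.001]
force: [-4.9, -2.8, 5.2]
finger_gap: 0.862
gripper_force: 26.9
```

```bash
python3 to.py .5325 .1405 .06 1.571; python3 tray.py
```

```text
tcp [0.5325 0.1423 0.0618] ang 1.571 shift [-0.0018  0.      0.0018] turn 0.0 F [-4.9 -2.8  5.2] gap 0.86
top
green [240.4 224.4] 112 @.027 [array([534.3,  96. ]), array([35. , 87.8]), np.float64(89.8)] @.071 [array([532.4,  92. ]), array([33.9, 84.9]), np.float64(89.8)]
walls 46 [0.068 0.071 0.075] [array([535.8, 142.2]), array([114.2,  71.5]), np.float64(90.0)]
scene
green [246.4 254. ] 550 @.027 [array([545.1, 129.6]), array([134.9, 120. ]), np.float64(89.8)] @.071 [array([516.9, 150.5]), array([130.1, 115.8]), np.float64(89.8)]
walls 345 [0.057 0.069 0.096] [array([532.1, 143. ]), array([118.5, 129.1]), np.float64(88.8)]
tin [array([536.3, 152.7]), array([56.1, 41.6]), np.float64(88.7)] 0.049
```

Gripped at 73 mm. I'll align the yaw by 0.128 and slide until the nose is in the flare.

In the tool's units: -0.052 m / 0.6 = -0.0867, -0.039 m / 0.6 = -0.065, -0.128 rad / 6.2832 = -0.0204.

Request:
drive_effector([
  [[0,0.0025,0,-0.0102,0.6],[0,0.005,0,-0.0204,0.6],[0,0.005,0,-0.0204,0.6],[-0.0217,0.0083,0,-0.0204,0.6],[-0.0433,0.0117,0,-0.0204,0.6],[-0.065,0.0142,0,-0.0204,0.6],[-0.0867,0.0167,0,-0.0204,0.6],[-0.0867,0.0167,0,-0.0204,0.6]],
])

```text
t: 9.4
tcp_pos: [0.5461, 0.0899, 0.0622]
tool_rot: [0.661, 0.75, 0.002, 0.002]
force: [1.4, -2.4, 3.7]
finger_gap: 0.862
gripper_force: 26.9
```

```bash
python3 to.py .5418 .0903 .06 1.699; python3 tray.py; python3 - <<'E'
from h import *
s=snap('scene'); c=cv2.cvtColor(s['pixels'],cv2.COLOR_RGB2BGR)[160:300,190:370]
cv2.imwrite('pics/s2.png',cv2.resize(c,None,fx=4,fy=4,interpolation=cv2.INTER_CUBIC))
E
```

```text
tcp [0.5461 0.0899 0.0622] ang 1.697 shift [ 0.001  -0.0042  0.0022] turn -0.002 F [ 1.4 -2.4  3.7] gap 0.86
top
green [256.4 220. ] 105 @.027 [array([553.4,  38.1]), array([31.5, 91.5]), np.float64(89.8)] @.071 [array([550.9,  36. ]), array([30.5, 88.5]), np.float64(89.8)]
walls 43 [0.057 0.071 0.078] [array([549.4,  89. ]), array([ 73.7, 114.2]), np.float64(6.6)]
scene
green [254.8 243.5] 500 @.027 [array([559.1,  76.2]), array([117.3, 139.8]), np.float64(7.3)] @.071 [array([530.4,  99. ]), array([113.1, 134.9]), np.float64(7.3)]
walls 304 [0.056 0.07  0.097] [array([534.8, 101.4]), array([123.9, 108.1]), np.float64(32.8)]
tin [array([549.8,  92.3]), array([41.6, 65.5]), np.float64(10.1)] 0.049
```

View pics/s2.png

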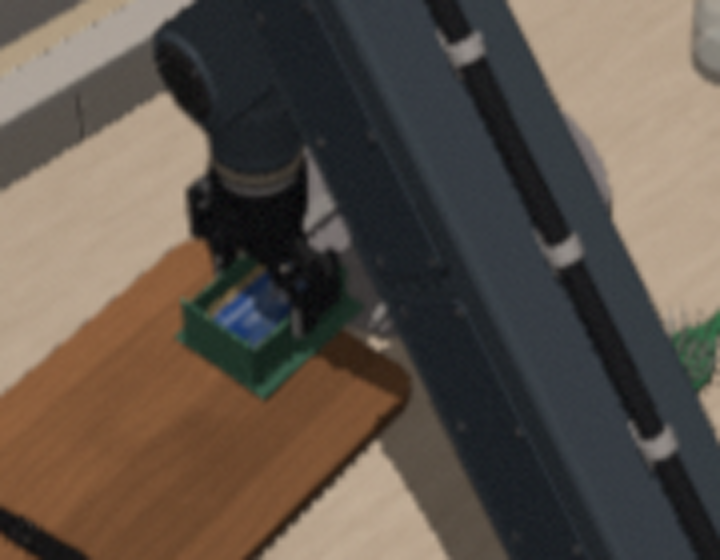

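The picture shows the tray held at (250,330), its nose at the mouth near (350,310). It sits about 4 mm off to the +x side of the track line and the force is small, so I'll correct sideways and re-measure.

In the tool's units: -0.004 m / 0.6 = -0.0067.

Request:
drive_effector([
  [[0,-0.0067,0,0,0.6],[0,-0.0067,0,0,0.6],[0,-0.0067,0,0,0.6]],
])

```text
t: 9.85
tcp_pos: [0.5432, 0.0903, 0.0624]
tool_rot: [0.66, 0.751, 0.003, 0.003]
force: [5.9, -2.0, 4.0]
finger_gap: 0.86
gripper_force: 27.0
```

```bash
python3 tray.py|head -3;  python3 - <<'E'
from meas import *
s=snap('top');w=cloud(s)
v,u=np.mgrid[:420,:560];p=plane(s,u,v,.03)
c=cv2.cvtColor(s['pixels'],cv2.COLOR_RGB2BGR)[180:270,200:320]
cv2.imwrite('pics/t3.png',cv2.resize(c,None,fx=6,fy=6,interpolation=cv2.INTER_CUBIC))
E
python3 to.py .5418 .0903 .06 1.699
```

```text
top
green [256.2 220. ] 102 @.027 [array([549.7,  34.9]), array([27.9, 91.9]), np.float64(87.7)] @.071 [array([547.3,  32.9]), array([27. , 88.9]), np.float64(87.7)]
walls 40 [0.059 0.071 0.076] [array([545.8,  89.1]), array([ 72.1, 114. ]), np.float64(7.2)]
tcp [0.5432 0.0903 0.0623] ang 1.699 shift [ 0.0002 -0.0014  0.0023] turn 0.0 F [ 5.2 -1.   5.1] gap 0.86
```

View pics/t3.png

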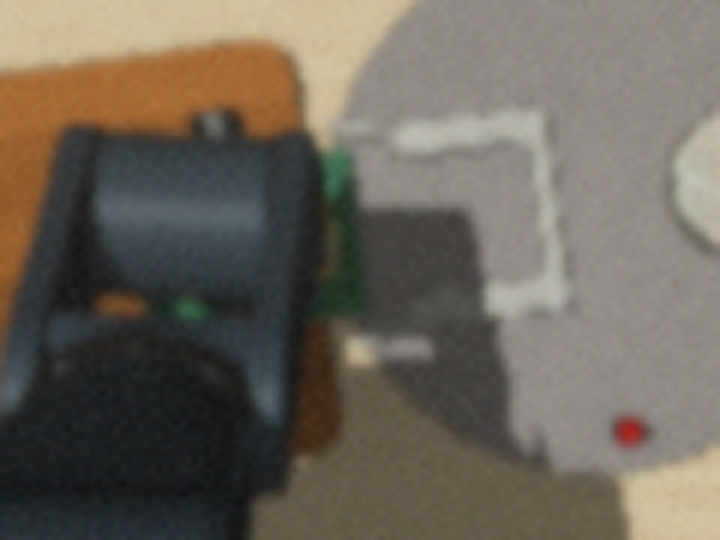

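The top view shows the nose at x≈365, centred between the flare ends at (340,128) and (350,350). Continuing in.

In the tool's units: -0.05 m / 0.6 = -0.0833, -0.036 m / 0.6 = -0.06.

Request:
drive_effector([
  [[-0.02,-0.0017,0,0,0.6],[-0.04,-0.0017,0,0,0.6],[-0.06,-0.0017,0,0,0.6],[-0.0833,-0.0017,0.0017,0,0.6],[-0.0833,-0.0017,0.0017,0,0.6]],
])

```text
t: 10.5
tcp_pos: [0.5448, 0.0415, 0.0613]
tool_rot: [0.661, 0.75, 0.001, -0.001]
force: [-1.1, 2.1, 10.8]
finger_gap: 0.86
gripper_force: 28.0
```

```bash
python3 tray.py|head -4; python3 to.py .5613 -.0173 .06 1.699
```

```text
top
walls 16 [0.065 0.075 0.098] [array([539.5,  25.1]), array([ 96.7, 112.2]), np.float64(58.1)]
scene
green [264.6 236.3] 480 @.027 [array([554.7,  37.5]), array([113.2, 123. ]), np.float64(8.5)] @.071 [array([526.2,  61.6]), array([109.2, 118.7]), np.float64(8.5)]
tcp [0.5448 0.0415 0.0613] ang 1.698 shift [-0.0604  0.0089  0.0012] turn -0.001 F [-0.4  1.5 11.3] gap 0.86
```

```bash
python3 meas.py | grep -E "red|track\?"
```

```text
top red [293. 175.] 9 zmed 0.056 xy@.056 [ 0.701 -0.093  0.056]
top red [305.5 251.4] 11 zmed 0.056 xy@.056 [ 0.437 -0.134  0.056]
top track? ((559.8587036132812, -42.50460433959961), (119.48078918457031, 99.59954071044922), 8.48397159576416) 320 [283.278125 216.740625]
top track? ((467.0269470214844, 341.01190185546875), (29.471229553222656, 8.137324333190918), 12.481486320495605) 19 [168.47368421 243.84210526]
scene track? ((492.76800537109375, 3.436582565307617), (12.69677734375, 59.378604888916016), 38.643775939941406) 29 [286.48275862 235.03448276]
scene track? ((309.0068359375, -151.57412719726562), (7.751001834869385, 38.0172119140625), 35.814754486083984) 12 [360.33333333 241.58333333]
scene track? ((594.500732421875, 390.2303771972656), (9.94507122039795, 11.315227508544922), 12.398863792419434) 10 [170.1 284.3]
scene track? ((500.83209228515625, 350.125732421875), (125.56723022460938, 15.854317665100098), 14.854879379272461) 147 [200.83673469 296.17687075]
```

The tray is in the straight part, with the turntable nudged about 0.02 rad by a 3 mm side offset. I'll correct that while sliding on.

In the tool's units: -0.032 m / 0.6 = -0.0533, 0.003 m / 0.6 = 0.005.

Request:
drive_effector([
  [[-0.0133,0.0033,0,0,0.6],[-0.0267,0.005,0,0,0.6],[-0.04,0.0067,0,0,0.6],[-0.0533,0.0067,0,0,0.6],[-0.0533,0.0067,0,0,0.6]],
])

```text
t: 11.2
tcp_pos: [0.5521, 0.0107, 0.0608]
tool_rot: [0.66, 0.751, 0.0, -0.001]
force: [-2.1, 3.3, 9.0]
finger_gap: 0.862
gripper_force: 27.6
```

```bash
python3 meas.py | grep -E "top red"; python3 to.py .5553 -.0143 .06 1.699
```

```text
top red [293. 175.] 9 zmed 0.053 xy@.056 [ 0.701 -0.093  0.056]
top red [305.1 251.4] 11 zmed 0.054 xy@.056 [ 0.437 -0.132  0.056]
tcp [0.5521 0.0107 0.0608] ang 1.699 shift [-0.0252  0.      0.0007] turn -0.0 F [-2.4  2.7  8.5] gap 0.86
```

In the tool's units: -0.028 m / 0.6 = -0.0467, -0.024 m / 0.6 = -0.04.

Request:
drive_effector([
  [[-0.01,0.0008,0,0,0.6],[-0.02,0.0017,0,0,0.6],[-0.03,0.0017,0,0,0.6],[-0.04,0.0017,0,0,0.6],[-0.0467,0.0017,0,0,0.6],[-0.0467,0.0017,0,0,0.6]],
])

```text
t: 11.9
tcp_pos: [0.5566, -0.0155, 0.0603]
tool_rot: [0.661, 0.751, 0.001, -0.002]
force: [0.0, 9.9, 4.6]
finger_gap: 0.862
gripper_force: 27.1
```

```bash
python3 meas.py | grep -E "top red"; python3 to.py .5553 -.0143 .06 1.699
```

```text
top red [294.  174.8] 10 zmed 0.054 xy@.056 [ 0.701 -0.097  0.056]
tcp [ 0.5566 -0.0154  0.0602] ang 1.698 shift [ 0.0013 -0.0012  0.0002] turn -0.001 F [-0.1 10.8  3.9] gap 0.86
```

In the tool's units: -0.005 m / 0.6 = -0.0083, -0.003 m / 0.6 = -0.005.

Request:
drive_effector([
  [[-0.005,0,0,0,0.6],[-0.0083,0,0,0,0.6],[-0.0083,0,0,0,0.6],[-0.0083,0,0,0,0.6]],
])

```text
t: 12.4
tcp_pos: [0.5566, -0.016, 0.0608]
tool_rot: [0.661, 0.75, 0.003, -0.004]
force: [1.0, 25.1, 11.9]
finger_gap: 0.86
gripper_force: 27.8
```

Request:
drive_effector([
  [[0,0,0,0,1],[0,0,0,0,1],[0,0,0,0,1],[0,0,-0.05,0,1],[0,0,-0.1167,0,1],[0,0,-0.1833,0,1],[0,0,-0.1833,0,1]],
])

```text
t: 13.1
tcp_pos: [0.5617, -0.0249, 0.1752]
tool_rot: [0.661, 0.751, 0.003, 0.005]
force: [0.8, -0.5, 0.1]
finger_gap: 1.001
gripper_force: 0.0
```

```bash
python3 tray.py|head -4; python3 to.py .5553 -.0143 .06 1.699
```

```text
top
walls 38 [0.059 0.069 0.081] [array([537. , -15.1]), array([ 40.4, 112.2]), np.float64(0.2)]
scene
green [277.  222.3] 561 @.027 [array([564.1, -28.5]), array([112.3, 144.5]), np.float64(6.3)] @.071 [array([535.2,  -2.1]), array([108.3, 139.4]), np.float64(6.3)]
tcp [ 0.5586 -0.0241  0.1711] ang 1.698 shift [ 0.0103 -0.0022  0.1111] turn -0.001 F [ 0.5 -0.1 -0.4] gap 1.0
```

The tray has come up against something solid at 25 N. I'll clear the view and verify.

In the tool's units: -0.3 m / 0.6 = -0.5, -0.11 m / 0.6 = -0.1833.

Request:
drive_effector([
  [[-0.4833,-0.5,-0.1833,0,1],[-0.4833,-0.5,-0.1833,0,1],[-0.4833,-0.5,-0.1833,0,1],[-0.4833,-0.5,-0.1833,0,1],[-0.4833,-0.5,-0.1833,0,1],[-0.4833,-0.5,-0.1833,0,1],[-0.4833,-0.5,-0.1833,0,1],[-0.4833,-0.5,-0.1833,0,1],[-0.4833,-0.5,-0.1833,0,1],[-0.4833,-0.5,-0.1833,0,1],[-0.4833,-0.5,-0.1833,0,1]],
], lines="1,3")

```text
t: 14.3
tcp_pos: [0.2967, -0.349, 0.2788]
tool_rot: [0.661, 0.75, 0.001, -0.002]
```

```bash
python3 tray.py; python3 meas.py | grep red;python3 - <<'E'
from h import *
s=snap('top'); c=cv2.cvtColor(s['pixels'],cv2.COLOR_RGB2BGR)[170:270,220:350]
cv2.imwrite('pics/t4.png',cv2.resize(c,None,fx=6,fy=6,interpolation=cv2.INTER_CUBIC))
E
```

```text
top
walls 121 [0.058 0.069 0.079] [array([559.5, -14.2]), array([ 74. , 115.9]), np.float64(7.2)]
tin [array([558.4, -10.9]), array([43.7, 84.3]), np.float64(7.9)] 0.046
scene
green [276.9 222.3] 557 @.027 [array([564.2, -28.8]), array([112. , 145.1]), np.float64(6.3)] @.071 [array([535.4,  -2.3]), array([108.1, 140. ]), np.float64(6.3)]
walls 299 [0.056 0.066 0.078] [array([555.7, -13.4]), array([ 79.1, 122. ]), np.float64(7.6)]
tin [array([559.7, -18.1]), array([42.2, 70.3]), np.float64(7.0)] 0.047
top red [294.  174.8] 10 zmed 0.051 xy@.056 [ 0.701 -0.097  0.056]
top red [304.4 251.3] 9 zmed 0.054 xy@.056 [ 0.437 -0.13   0.056]
scene red [267.  184.5] 12 zmed 0.051 xy@.056 [ 0.695 -0.092  0.056]
```

View pics/t4.png

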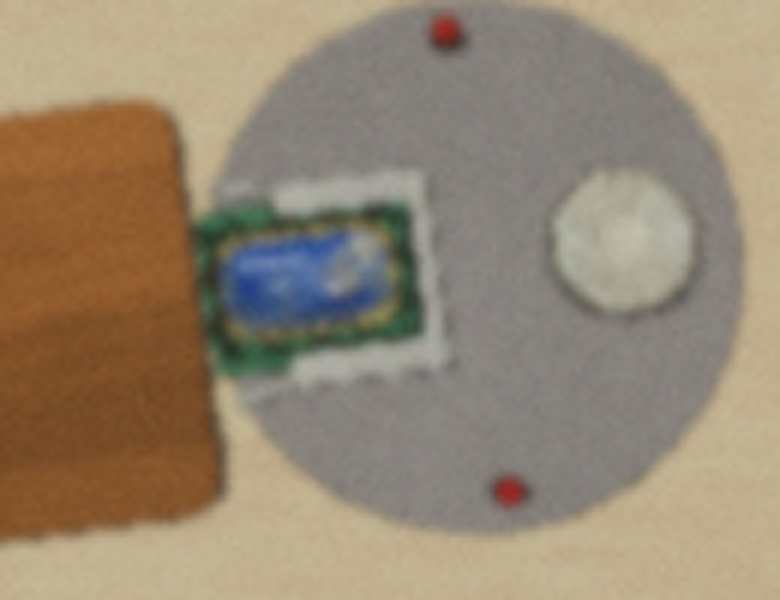

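The view shows the tray at (315,280) under both lips with its nose against the stop at about (425,270). The tin is inside and the knob line is square. By measurement the tray is within about 1 mm of home, with yaw 0.126 against the track's 0.124. The wall tops stand 2 mm lower than on the board, so the tray is flat on the deck. Handing in.

```bash
python3 -c "
from station import manip, snapshot, sense
print(manip.sign_off())"
```

```text
the job is handed in; nothing more can be done
None
```

Job handed in: the turntable faces the board (about 0.01 rad off), and the tray with the sardine tin is flat in the track against the stop, within about 1 mm of home by my camera measurement; the judge returned no verdict.

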